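# Sort test pieces into their trays

### The job

Tidy the test pieces in front of the three trays: put the two loose nuts, the loose flat steel coupon and the loose round mounted specimen each into the tray that already holds a piece of its kind. Every piece should lie flat on the tray floor, the specimen with its metal face up, the coupon parallel to the coupon already there. Leave the pieces already in the trays where they lie.

Things in the scene. Friction and masses are not known exactly. Their poses are not given: they have to be found in the camera images.
- nut_a: Plain bright steel hexagon nut, 22 mm across flats (along its own x, and every 60 degrees), 25 mm across corners, 13 mm high, loose on the bench in front of the trays. Origin: centre of the underside, z up.
- nut_b: Plain bright steel hexagon nut, 22 mm across flats (along its own x, and every 60 degrees), 25 mm across corners, 13 mm high, loose on the bench in front of the trays; same as nut_a. Origin: centre of the underside, z up.
- coupon_loose: Flat light grey steel test coupon with a small paper tag, 20 x 55 x 12 mm high (x, y, z), about 0.1 kg, loose on the bench in front of the trays. Origin: centre of the underside; y along its length.
- mount_loose: Mounted specimen: dark red round resin disc, 30 mm in diameter, 20 mm high, with a small metal face in its top, loose on the bench in front of the trays. (The red pot magnet with a black knob nearby is not one of the pieces.) Origin: centre of the underside, z up towards the metal face.
- nut_tray: Fixed open grey tray, 90 x 120 x 16 mm high, walls and floor 3 mm (inside 84 x 114), on the bench (z = 0), one of three alike. It already holds a nut, in its half far from the robot, near y = -38 mm; the near half (y > 0) is empty. Origin: centre of underside; x along the 90 mm side, y along the 120 mm side, roughly towards the robot.
- coupon_tray: Fixed open grey tray, 90 x 120 x 16 mm high, walls and floor 3 mm (inside 84 x 114), on the bench (z = 0), one of three alike. It already holds a flat coupon (its length along the tray's x), in its half far from the robot, near y = -38 mm; the near half (y > 0) is empty. Origin: centre of underside; x along the 90 mm side, y along the 120 mm side, roughly towards the robot.
- mount_tray: Fixed open grey tray, 90 x 120 x 16 mm high, walls and floor 3 mm (inside 84 x 114), on the bench (z = 0), one of three alike. It already holds a mounted specimen (a black round disc), in its half far from the robot, near y = -38 mm; the near half (y > 0) is empty. Origin: centre of underside; x along the 90 mm side, y along the 120 mm side, roughly towards the robot.
- nut_in_tray: Plain bright steel hexagon nut, 22 mm across flats (along its own x, and every 60 degrees), 25 mm across corners, 13 mm high, already lying in the far half of its tray; it must stay there. Origin: centre of the underside, z up.
- coupon_in_tray: Flat light grey steel test coupon with a small paper tag, 20 x 55 x 12 mm high (x, y, z), about 0.1 kg, already lying in the far half of its tray; it must stay there. Origin: centre of the underside; y along its length.
- mount_in_tray: Mounted specimen: black round resin disc, 30 mm in diameter, 20 mm high, with a small metal face in its top, already lying in the far half of its tray; it must stay there. Origin: centre of the underside.

How it is judged:
By the outcome, as a careful person would: the job done as asked, in the order asked, and still so for the second after the job is handed in, with the robot touching nothing.
It also fails if it takes over 102 s, if anything falls off the work surface, if the arm or the gripper's body presses on something with over 40 N, if the wrist force passes 120 N, or if a joint passes its speed limit or range.

### The arm

A 6-joint arm with a two-finger parallel gripper is mounted at the origin on a cart in front of the work surface, level with it; the furniture and walls round the work are solid. World frame = base frame: x ahead of the robot, y to its left, z up, the work surface at z = 0. Lengths are in m, angles in rad, forces in N, time in s.
With the tool pointing down it reaches from about 0.4 to 0.925 m from the base axis. Payload 12.5 kg.
Tool frame: the origin (TCP) lies between the finger pads; the fingertips stand 11 mm ahead of it and the grasp point (between the pads) lies 8 mm behind it (env.finger_overhang is the distance from the TCP to the fingertips, in m); z points along the fingers, y is the direction in which the jaws open and shut (so a half turn about z gives the same grasp; the last joint's range is limited). The gripper opens to 95 mm and grips with 3 to 60 N. Pads are 20 mm wide; open, the fingers measure 119 mm over their backs; the gripper's body (75 mm by 180 mm) begins 59 mm behind the grasp point.
Start: joints at [1.061, 0.491, 1.559, -0, 1.092, -0.106], TCP at [0.246, 0.575, 0.226] pointing down, gripper open.
Joint ranges: [-3.1, 3.1], [-0.84, 2.19], [0.05, 2.79], [-1.13, 4.28], [0.06, 2.93], [-2.69, 2.69]. Speed limits (rad/s): [2.22, 2.22, 2.79, 3.14, 3.14, 3.14].

### API

Orientations are given as [roll, pitch, yaw] about the fixed x, y, z axes, in that order (R = Rz(yaw) Ry(pitch) Rx(roll)).
In Python, from rig import env gives the robot as it stands.
- The arm moves only by the tool drive_tool, never from a script. Its argument "increments" is a list of rows, each a list of 5 numbers: the opening, from -1 (shut) to 1 (fully open), then the shift along the tool's x, y, z in cm, then the turn about the tool's z in rad. A call has 1 to 5 rows; each row shifts and turns the commanded pose from where the row before left it, along the tool's axes as they then stand; what a row does not reach is not made up. A row lasts 1/10 s, in which the tool goes at most 50 mm and 8.59 degrees, less where a joint would pass 70% of its speed; a pose out of reach is approached as far as the arm can. A call is refused whole if a number of a shift passes 5 or a number of a turn 0.15, either way. A call with a gripper value outside its range is refused whole. The fingers move at their own pace and stop on an object; "force" is the grip in N (left out, the last holds). Time passes only in rows, so rows that do not move let the fingers close. It gives the time, the measured TCP pose, the force and the opening at its end, in the units of the state.
- env.read_state(): the state, without advancing time (a new reading comes with each control period).
- env.read_camera(name): name is "side" or "top" or "wrist"; returns the picture (420x560x3 uint8, red, green, blue); there is no depth.
- env.get_calibration(name): a dict with "fx", "fy", "cx", "cy" (pixels), "R" (3x3) and "t" (3): a world point X has camera coordinates R X + t; the wrist camera has in their place "mount" (4x4, takes a point from camera to tool coordinates, whose origin is the TCP and whose axes are the flange's). Camera axes: x right, y down, z forward; pixel columns grow to the right and rows downward; lengths in m; the calibration is good to about 2 mm. A picture is of the moment at which its call begins: read the wrist's pose just before it. get_calibration takes no time and is no camera call.
- env.finish_job(): hands the job in, once; it reports no verdict.
Trained networks look in the newest picture that a camera, given by its name, has taken for a name from the list of things; names that differ only in an ending like _2 or _b are one class to them, and where a whole thing is asked for, a point or a joint stands for the part that bears it (a point fixed in the world has none). Each returns a list of dicts, best first, with "confidence" (0 to 1); they miss things now and then, are a little off and sometimes report something else, mostly with a low value. They report only what shows in the picture. A call takes as long as a camera call.
- env.cut_out(label, camera): "mask" (420x560 bool, what is visible of it) and "rect" ([left, top, width, height] in pixels, round what is visible of it).
- env.place_of(label, camera): "xy" ([column, row] in pixels: a listed point, or the origin of a listed thing).
The state is a dict: "clock": time; "joint_positions": joint angles; "qvel": joint speeds; "effort": joint torques, N m; "tool_pos": TCP position; "ee_rot": TCP orientation; "ft_force": force on the tool from outside, world axes, zero at the start; "wrist_torque": the same for the moment, N m; "opening": opening from 0.0 (shut) to 1.0 (fully open).
Only numpy, scipy, OpenCV 4.12 (cv2) and the standard library are available. Lean on these libraries where they do the work, as an engineer would, in place of code of your own. Each camera call takes 0.05 s, during which the arm holds its last target.

## Working session

There is one attempt and no reset: what is moved stays moved. The work goes in short steps, Python scripts to look and compute and a tool call to move; the robot and the scene stay as the last step left them, time stands still between calls to the robot, and variables do not carry over. Pictures are saved under pics/ and viewed, and the job is handed in when it is done.

Besides the shell and the picture viewer there is one more tool, called after "Emit:" as name([rows], argument=value, ...), one row to a line, values as JSON. drive_tool: Moves the arm, as the interface text tells. Its arguments: {"type":"object","properties":{"increments":{"type":"array"},"force":{"type":"number"}},"required":["increments"]}

```bash
ls; mkdir -p pics
python3 - <<'E'
from rig import env
import cv2
print(env.read_state())
for c in ["top","side","wrist"]:
    im=env.read_camera(c); cv2.imwrite(f"pics/{c}0.png",im[:,:,::-1]); print(c,env.get_calibration(c))
E
```

```text
pics
{'clock': 0.0, 'joint_positions': array([ 1.06136529e+00,  4.91562854e-01,  1.55945603e+00, -2.46144223e-05,
        1.09170400e+00, -1.05602329e-01]), 'qvel': array([ 1.85091170e-03,  2.62409052e-04, -1.37169031e-04, -2.74951164e-04,
       -1.82818676e-03, -8.70013039e-06]), 'effort': array([-4.23202482e-04, -6.12646580e+01, -2.58172989e+01,  6.91429898e-02,
        4.83259361e-02, -1.38895980e-04]), 'tool_pos': array([0.24545841, 0.57452546, 0.22505743]), 'ee_rot': array([-3.14046642e+00, -9.74246251e-05,  2.73777525e+00]), 'ft_force': array([ 0.22226954, -0.1556176 ,  0.5654476 ]), 'wrist_torque': array([-0.02168723,  0.04946025, -0.01453123]), 'opening': 0.9991488993248563}
top {'fx': 519.9276378460279, 'fy': 519.9276378460279, 'cx': 282.1575629068086, 'cy': 207.90636033763022, 'R': array([[-0.02419168, -0.99966196, -0.00952534],
       [-0.99562038,  0.02495236, -0.09009685],
       [ 0.09030408,  0.00730403, -0.99588746]]), 't': array([-0.10542218,  0.52067108,  0.86325613])}
side {'fx': 546.3428227822335, 'fy': 546.3428227822335, 'cx': 281.047268532703, 'cy': 210.57751987176647, 'R': array([[ 0.96612407, -0.25772506, -0.01349339],
       [-0.14870709, -0.51319679, -0.84529004],
       [ 0.21092766,  0.81866162, -0.53413731]]), 't': array([-0.53622953,  0.05119522,  1.05835477])}
wrist {'fx': 329.41800736458424, 'fy': 329.41800736458424, 'cx': 278.5914473722376, 'cy': 214.2679245247265, 'mount': array([[ 4.67596577e-04, -9.54868065e-01, -2.97029897e-01,
         8.40326254e-02],
       [ 9.99999133e-01,  8.08806843e-05,  1.31423063e-03,
         5.80971648e-06],
       [-1.23089288e-03, -2.97030254e-01,  9.54867275e-01,
        -1.58501660e-01],
       [ 0.00000000e+00,  0.00000000e+00,  0.00000000e+00,
         1.00000000e+00]])}
```

View pics/top0.png

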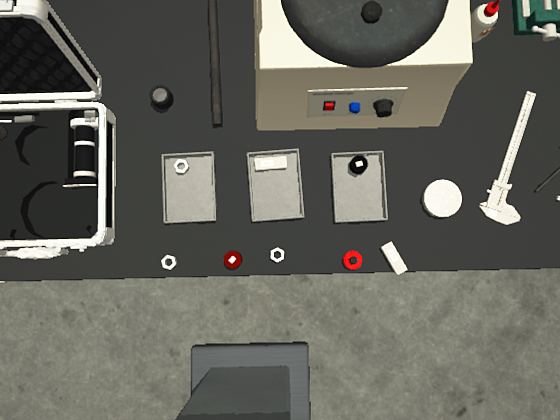

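View pics/side0.png

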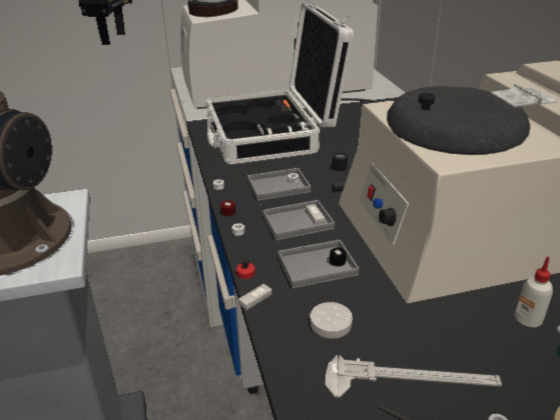

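View pics/wrist0.png

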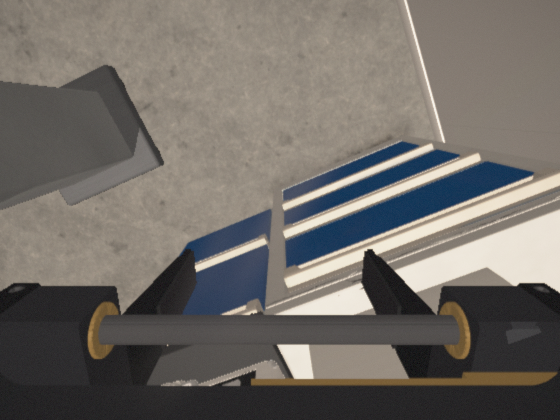

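```bash
cat > h.py <<'E'
from rig import env
import numpy as np, cv2
from scipy.spatial.transform import Rotation as Ro
def ray(cam,uv,st=None):
    c=env.get_calibration(cam)
    d=np.array([(uv[0]-c['cx'])/c['fx'],(uv[1]-c['cy'])/c['fy'],1.])
    if cam=='wrist':
        M=c['mount'];R=Ro.from_euler('xyz',st['ee_rot']).as_matrix()
        return R@M[:3,3]+st['tool_pos'],R@M[:3,:3]@d
    R=c['R'];return -R.T@c['t'],R.T@d
def px(cam,uv,z,st=None):
    o,d=ray(cam,uv,st);return o+d*(z-o[2])/d[2]
def proj(cam,X,st=None):
    c=env.get_calibration(cam);X=np.atleast_2d(X)
    if cam=='wrist':
        M=c['mount'];R=Ro.from_euler('xyz',st['ee_rot']).as_matrix()
        T=(X-st['tool_pos'])@R; p=(T-M[:3,3])@M[:3,:3]
    else: p=X@c['R'].T+c['t']
    return np.c_[c['fx']*p[:,0]/p[:,2]+c['cx'],c['fy']*p[:,1]/p[:,2]+c['cy']]
E
python3 - <<'E'
from h import *
for l,h in [('nut_a',.0),('coupon_loose',.0),('mount_loose',.0),('nut_tray',0),('coupon_tray',0),('mount_tray',0),('nut_in_tray',.003),('coupon_in_tray',.003),('mount_in_tray',.003)]:
  for cam in ['top','side']:
    if l[-4:]=='tray' and cam=='side':continue
    for r in env.place_of(l,cam): 
        if r['confidence']>.3: print(l,cam,round(r['confidence'],2),np.round(r['xy'],1),np.round(px(cam,r['xy'],h),4))
for l,h in [('nut_a',.013),('coupon_loose',.012),('nut_tray',.016),('coupon_tray',.016),('mount_tray',.016)]:
    for r in env.cut_out(l,'top'):
        if r['confidence']<.3: continue
        cn=max(cv2.findContours(r['mask'].astype('uint8'),0,2)[0],key=cv2.contourArea)
        P=np.array([px('top',p[0],h)[:2] for p in cn]).astype('float32')
        a=cv2.minAreaRect(P*1000); print(l,round(r['confidence'],2),np.round(a[0],1),np.round(a[1],1),round(a[2],1))
print(env.read_state()['clock'])
E
```

```text
nut_a top 0.61 [169.8 261.6] [0.4313 0.0793 0.    ]
nut_a top 0.52 [277.5 254.7] [ 0.4387 -0.108   0.    ]
nut_a top 0.47 [392.2 260.3] [ 0.4243 -0.3061  0.    ]
nut_a top 0.31 [272.8 183.1] [ 0.5642 -0.1027  0.    ]
nut_a side 0.41 [218.8 184.8] [0.4341 0.0862 0.    ]
coupon_loose top 0.79 [395.4 261.5] [ 0.4221 -0.3116  0.    ]
mount_loose top 0.65 [169.5 265.1] [0.4253 0.0798 0.    ]
mount_loose top 0.6 [278.  256.5] [ 0.4356 -0.1088  0.    ]
mount_loose top 0.56 [234.6 259.4] [ 0.4324 -0.0334  0.    ]
mount_loose side 0.75 [228.2 215. ] [ 0.432 -0.043  0.   ]
mount_loose side 0.44 [253.8 300.5] [ 0.4261 -0.3104  0.    ]
nut_tray top 0.61 [188.5 186.3] [0.5623 0.0457 0.    ]
nut_tray top 0.39 [181.4 167.9] [0.5953 0.058  0.    ]
coupon_tray top 0.85 [275.1 185.4] [ 0.56   -0.1066  0.    ]
mount_tray top 0.58 [356.  186.6] [ 0.5543 -0.2484  0.    ]
nut_in_tray top 0.52 [181.1 167.5] [0.5955 0.0579 0.003 ]
coupon_in_tray top 0.82 [271.4 163.1] [ 0.5992 -0.1011  0.003 ]
mount_in_tray top 0.59 [355.8 165.9] [ 0.5904 -0.249   0.003 ]
nut_a 0.61 [432.4  76.9] [22.4 20.4] 88.6
nut_a 0.49 [ 439.9 -107.4] [20.5 20.4] 88.6
coupon_loose 0.93 [ 429.5 -308.4] [57.1 26.4] 28.2
nut_tray 0.68 [559.6  42.5] [121.2  93.6] 1.6
nut_tray 0.45 [431.6  76.2] [22.2 22.2] 89.7
coupon_tray 0.78 [ 559.9 -107.4] [120.8  89.7] 3.1
mount_tray 0.78 [ 553.  -251.2] [123.   94.1] 1.1
mount_tray 0.37 [ 441.1 -103. ] [10.9 18.9] 82.9
1.0
```

```bash
cat >> h.py <<'E'
def plan(x,y,z,yaw,n=None,step=4.0):
    s=env.read_state();p=s['tool_pos'];w=s['ee_rot'][2]
    D=(np.array([x,y,z])-p)*100; dy=(yaw-w+np.pi)%(2*np.pi)-np.pi
    k=max(1,int(np.ceil(max(np.linalg.norm(D)/step,abs(dy)/.13)))) if n is None else n
    out=[]
    for i in range(k):
        a=w+dy*i/k; d=D/k
        ax=np.array([np.cos(a),np.sin(a)]);ay=np.array([np.sin(a),-np.cos(a)])
        out.append([round(float(d[:2]@ax),2),round(float(d[:2]@ay),2),round(float(-d[2]),2),round(float(-dy/k),3)])
    print('t',round(s['clock'],2),'pose',np.round(p,4),np.round(w,4),'D',np.round(D,2),'dyaw',round(dy,3),'open',round(s['opening'],3),'F',np.round(s['ft_force'],1))
    for o in out: print(o)
E
python3 -c "
from h import *
plan(.44,.075,.15,1.571)"
```

```text
t 1.0 pose [0.2455 0.5748 0.2257] 2.7378 D [ 19.45 -49.98  -7.57] dyaw -1.167 open 1.0 F [-0.1 -0.4  0.2]
[-2.68, -2.74, 0.54, 0.083]
[-2.9, -2.5, 0.54, 0.083]
[-3.1, -2.25, 0.54, 0.083]
[-3.27, -1.99, 0.54, 0.083]
[-3.43, -1.71, 0.54, 0.083]
[-3.56, -1.42, 0.54, 0.083]
[-3.66, -1.12, 0.54, 0.083]
[-3.74, -0.81, 0.54, 0.083]
[-3.8, -0.49, 0.54, 0.083]
[-3.83, -0.18, 0.54, 0.083]
[-3.83, 0.14, 0.54, 0.083]
[-3.8, 0.46, 0.54, 0.083]
[-3.75, 0.78, 0.54, 0.083]
[-3.67, 1.09, 0.54, 0.083]
```

Emit:
drive_tool([
  [1,-2.7,-2.7,0,0.083],
  [1,-2.9,-2.5,0,0.083],
  [1,-3.1,-2.25,0,0.083],
  [1,-3.3,-2,0,0.083],
  [1,-3.4,-1.7,0,0.083],
])

```text
clock: 1.5
tool_pos: [0.3158, 0.3952, 0.2258]
ee_rot: [3.141, 0.0, 2.32]
ft_force: [0.4, -0.9, -0.2]
opening: 1.002
```

Emit:
drive_tool([
  [1,-3.6,-1.4,0,0.083],
  [1,-3.7,-1.1,0,0.083],
  [1,-3.7,-0.8,0,0.083],
  [1,-3.8,-0.5,0.5,0.083],
  [1,-3.8,-0.2,0.5,0.083],
])

```text
clock: 2.0
tool_pos: [0.3861, 0.2171, 0.2158]
ee_rot: [3.141, -0.0, 1.905]
ft_force: [0.4, 0.3, -2.0]
opening: 0.998
```

Emit:
drive_tool([
  [1,-3.8,0.1,1,0.083],
  [1,-3.8,0.5,2,0.083],
  [1,-3.7,0.8,2,0.083],
  [1,-3.7,1.1,1.5,0.083],
  [1,0,0,0,0],
])

```text
clock: 2.5
tool_pos: [0.4428, 0.0733, 0.1492]
ee_rot: [-3.14, 0.0, 1.569]
ft_force: [0.5, 0.5, 0.1]
opening: 0.999
```

```bash
cat > w.py <<'E'
import sys
from h import *
labels=sys.argv[2:]
s=env.read_state(); im=env.read_camera('wrist'); cv2.imwrite(f'pics/{sys.argv[1]}.png',im[:,:,::-1])
print(np.round(s['tool_pos'],4),np.round(s['ee_rot'],3))
for l in labels:
    hh={'nut':.013,'cou':.012,'mou':.02}[l[:3]]; zb=.003 if l.endswith('in_tray') else 0
    if l.endswith('tray') and not l.endswith('in_tray'): hh=.016
    for r in env.place_of(l,'wrist'):
        if r['confidence']>.3: print('place',l,round(r['confidence'],2),np.round(r['xy'],1),np.round(px('wrist',r['xy'],zb,s),4))
    for r in env.cut_out(l,'wrist'):
        if r['confidence']<.3: continue
        cn=max(cv2.findContours(r['mask'].astype('uint8'),0,2)[0],key=cv2.contourArea)
        P=np.array([px('wrist',p[0],zb+hh,s)[:2] for p in cn]).astype('float32')
        a=cv2.minAreaRect(P*1000); print('cut',l,round(r['confidence'],2),r['rect'],np.round(a[0],1),np.round(a[1],1),round(a[2],1))
print(env.read_state()['clock'])
E
python3 w.py w1 nut_a nut_tray nut_in_tray
```

```text
[0.4428 0.0733 0.1492] [-3.14   0.     1.569]
place nut_a 0.84 [265.1 194.5] [0.4301 0.0821 0.    ]
place nut_a 0.57 [277.8 357.1] [ 0.442  -0.1067  0.    ]
place nut_a 0.49 [434.2 220. ] [0.5959 0.0562 0.    ]
cut nut_a 0.78 [264.8, 351.3, 21.4, 24.2] [ 440.1 -100.9] [31.7 24. ] 90.0
cut nut_a 0.63 [334.3, 189.8, 138.3, 91.1] [560.9  45. ] [125.1  95.5] 1.5
cut nut_a 0.56 [253.0, 184.3, 29.3, 31.5] [432.8  81.6] [24.7 21.9] 72.1
place nut_tray 0.77 [395.1 232.9] [0.5589 0.0427 0.    ]
cut nut_tray 0.63 [333.6, 191.2, 140.4, 89.3] [559.1  46.6] [123.7  94.1] 0.8
place nut_in_tray 0.97 [438.5 220.5] [0.5987 0.0567 0.003 ]
cut nut_in_tray 0.66 [426.0, 209.0, 28.9, 27.9] [594.5  59.2] [21.7 30.6] 52.7
2.85
```

View pics/w1.png

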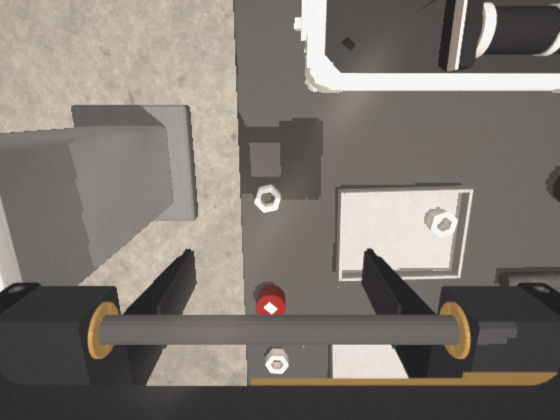

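```bash
cat > fit.py <<'E'
# fit: bright mask in crop; fit hexagonal prism silhouette by IoU
import sys
from h import *
from scipy.optimize import minimize
def poly(kind):
    if kind=='nut': 
        a=np.deg2rad(30+60*np.arange(6)); return np.c_[np.cos(a),np.sin(a)]*.0127,.013
    if kind=='coupon': return np.array([[-.01,-.0275],[.01,-.0275],[.01,.0275],[-.01,.0275]]),.012
    a=np.linspace(0,6.28,40); return np.c_[np.cos(a),np.sin(a)]*.015,.02
def fit(cam,mask,kind,x,y,yaw,zb,s,seeds=None):
    B,h=poly(kind);S=4
    ys,xs=np.nonzero(mask);x0,x1,y0,y1=xs.min()-12,xs.max()+12,ys.min()-12,ys.max()+12
    T=cv2.resize(mask[y0:y1,x0:x1].astype('float32'),None,fx=S,fy=S,interpolation=cv2.INTER_LINEAR)
    def cost(v):
        c,sn=np.cos(v[2]),np.sin(v[2]);P=B@np.array([[c,sn],[-sn,c]])+v[:2]
        X=np.r_[np.c_[P,np.full(len(P),zb)],np.c_[P,np.full(len(P),zb+h)]]
        q=(proj(cam,X,s)-[x0,y0]+.5)*S
        m=np.zeros(T.shape,'uint8');cv2.fillConvexPoly(m,cv2.convexHull(np.round(q*16).astype('int32')),1,shift=4)
        return np.abs(m-T).mean()/T.mean()
    best=None
    for w in (seeds if seeds is not None else [yaw]):
        r=minimize(cost,[x,y,w],method='Nelder-Mead',options=dict(initial_simplex=np.array([[x,y,w],[x+.006,y,w],[x,y+.006,w],[x,y,w+.3]])))
        if best is None or r.fun<best.fun: best=r
    return best.x,best.fun
E
python3 - <<'E'
from fit import *
im=cv2.imread('pics/w1.png');s=env.read_state()
g=im.min(2)
for box,zb in [((245,178,290,220),0),((262,348,292,378),0),((420,205,462,242),.003)]:
    x0,y0,x1,y1=box
    cv2.imwrite('pics/c_%d.png'%x0,cv2.resize(im[y0:y1,x0:x1],None,fx=8,fy=8,interpolation=0))
    m=np.zeros(g.shape,bool);m[y0:y1,x0:x1]=g[y0:y1,x0:x1]>150
    c=max(cv2.findContours(m.astype('uint8'),0,2)[0],key=cv2.contourArea)
    mm=np.zeros(g.shape,'uint8');cv2.drawContours(mm,[c],-1,1,-1)
    u=cv2.boundingRect(c);p=px('wrist',(u[0]+u[2]/2,u[1]+u[3]/2),zb+.006,s)
    v,f=fit('wrist',mm,'nut',p[0],p[1],0,zb,s,np.deg2rad([0,15,30,45]))
    print(u,np.round(v,4),np.rad2deg(v[2])%60,f)
E
```

```text
(254, 185, 27, 28) [0.4316 0.0833 0.7235] 41.45287556278811 0.06260712444782257
(265, 349, 24, 25) [ 0.4415 -0.1039  0.5059] 28.987095864258134 0.114075668156147
(420, 205, 38, 37) [0.5967 0.0655 0.5304] 30.391817928344253 0.5052176117897034
```

View pics/c_245.png

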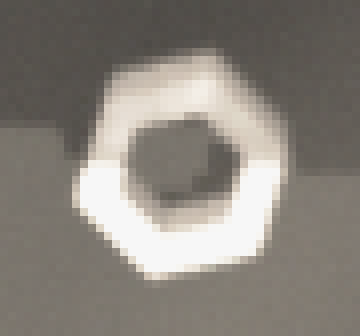

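```bash
python3 -c "
from h import *
plan(.4318,.082,.09,np.deg2rad(71))"
```

```text
t 2.85 pose [0.4418 0.0773 0.1511] 1.5778 D [-1.    0.47 -6.11] dyaw -0.339 open 0.997 F [ 0.4 -0.6 -0.1]
[0.16, -0.33, 2.04, 0.113]
[0.12, -0.35, 2.04, 0.113]
[0.08, -0.36, 2.04, 0.113]
```

Emit:
drive_tool([
  [1,0.16,-0.33,2,0.113],
  [1,0.12,-0.35,2,0.113],
  [1,0.08,-0.36,2,0.113],
  [1,0,0,0,0],
  [1,0,0,0,0],
])

```text
clock: 3.35
tool_pos: [0.4321, 0.0816, 0.0911]
ee_rot: [-3.142, -0.0, 1.241]
ft_force: [-0.0, -0.1, -0.0]
opening: 1.002
```

Run:
```python
from fit import *
for i in range(4):
    s=env.read_state(); print(np.round(s['tool_pos'],4),np.round(s['ee_rot'],4),s['clock'])
    im=env.read_camera('wrist')
cv2.imwrite('pics/w2.png',im[:,:,::-1])
np.save('s2.npy',s,allow_pickle=True)
```

```text
[0.4321 0.0816 0.0911] [-3.1416e+00 -1.0000e-04  1.2412e+00] 3.35
[0.4324 0.0815 0.0915] [ 3.1406e+00 -5.0000e-04  1.2407e+00] 3.4
[0.4325 0.0814 0.0916] [ 3.1401e+00 -7.0000e-04  1.2400e+00] 3.45
[0.4325 0.0813 0.0916] [ 3.1400e+00 -7.0000e-04  1.2392e+00] 3.5
```

View pics/w2.png

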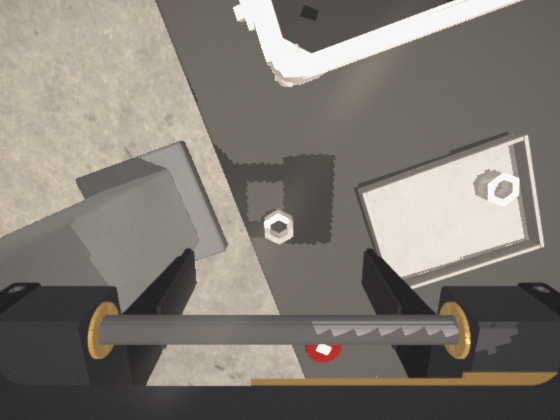

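```bash
cat >> fit.py <<'E'
def nut(pic,box,s,zb,thr,kind='nut',seeds=np.deg2rad([0,15,30,45])):
    im=cv2.imread(pic);x0,y0,x1,y1=box;g=im.min(2)
    m=np.zeros(g.shape,bool);m[y0:y1,x0:x1]=g[y0:y1,x0:x1]>thr
    c=max(cv2.findContours(m.astype('uint8'),0,2)[0],key=cv2.contourArea)
    mm=np.zeros(g.shape,'uint8');cv2.drawContours(mm,[c],-1,1,-1)
    u=cv2.boundingRect(c);p=px('wrist',(u[0]+u[2]/2,u[1]+u[3]/2),zb+.006,s)
    v,f=fit('wrist',mm,kind,p[0],p[1],0,zb,s,seeds)
    print(u,np.round(v[:2],4),np.rad2deg(v[2]),f)
E
python3 - <<'E'
from fit import *
s=np.load('s2.npy',allow_pickle=True).item()
for t in (90,120,150): nut('pics/w2.png',(258,205,300,248),s,0,t)
plan(.432,.081,.03,np.deg2rad(71))
E
```

```text
(258, 205, 42, 43) [0.4323 0.0806] 42.006796824465674 0.3833186626434326
(264, 209, 29, 36) [0.4322 0.0804] 43.213352987546365 0.04704274982213974
(264, 210, 29, 34) [0.4322 0.0802] 43.604136355991244 0.09264571964740753
t 3.55 pose [0.4324 0.0812 0.0915] 1.2385 D [-0.04 -0.02 -6.15] dyaw 0.001 open 0.999 F [-0.3 -0.  -0.6]
[-0.02, -0.02, 3.08, -0.0]
[-0.02, -0.02, 3.08, -0.0]
```

Emit:
drive_tool([
  [0.2,0,0,3,-0.03],
  [0.2,0,0,3,0],
  [0.2,-0.05,0,1.3,0],
  [0.2,0,0,0.3,0],
  [0.2,0,0,0.15,0],
])

```text
clock: 4.05
tool_pos: [0.4321, 0.0807, 0.0134]
ee_rot: [3.141, -0.0, 1.267]
ft_force: [0.3, -0.2, -0.5]
opening: 0.641
```

Emit:
drive_tool([
  [-1,0,0,0,0],
  [-1,0,0,0,0],
  [-1,0,0,0,0],
  [-1,0,0,0,0],
  [-1,0,0,0,0],
], force=25)

```text
clock: 4.55
tool_pos: [0.4319, 0.0807, 0.0134]
ee_rot: [3.141, -0.0, 1.267]
ft_force: [-0.4, 1.0, 0.0]
opening: 0.236
```

Emit:
drive_tool([
  [-1,0,0,-1,0],
  [-1,0,0,-2.5,0],
  [-1,0,0,-3,0],
  [-1,0,0,0,0],
  [-1,0,0,0,0],
])

```text
clock: 5.05
tool_pos: [0.432, 0.0807, 0.0789]
ee_rot: [3.14, -0.001, 1.267]
ft_force: [-0.1, 0.2, -0.7]
opening: 0.223
```

```bash
python3 w.py w3 nut_tray nut_in_tray; python3 -c "
from h import *
plan(.542,.061,.06,np.deg2rad(91))"
```

```text
[0.432  0.0807 0.0789] [ 3.140e+00 -1.000e-03  1.267e+00]
place nut_tray 0.81 [452.5 228.7] [0.5593 0.04   0.    ]
cut nut_tray 0.71 [257.9, 248.6, 42.8, 50.9] [423.5  52.4] [39.6 29.2] 73.6
cut nut_tray 0.66 [361.6, 144.4, 192.8, 157.3] [559.  47.] [122.3  95.1] 1.8
place nut_in_tray 0.81 [504.2 196.9] [0.598  0.0549 0.003 ]
cut nut_in_tray 0.95 [489.0, 181.0, 39.0, 33.4] [593.9  60. ] [21.2 32.4] 49.9
5.3
t 5.3 pose [0.4314 0.0806 0.0774] 1.2668 D [11.06 -1.96 -1.74] dyaw 0.321 open 0.227 F [ 0.2  0.6 -1. ]
[0.48, 3.71, 0.58, -0.107]
[0.08, 3.74, 0.58, -0.107]
[-0.32, 3.73, 0.58, -0.107]
```

View pics/w3.png

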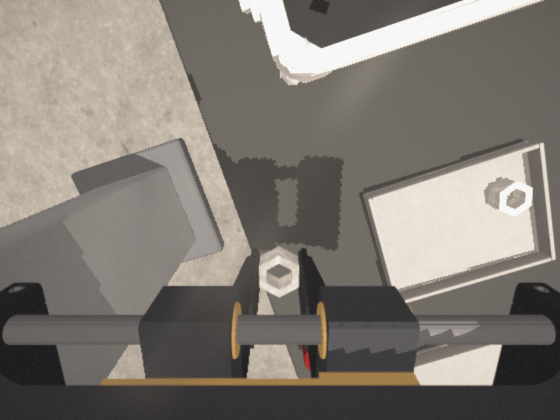

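Emit:
drive_tool([
  [-1,0.5,3.7,0,-0.107],
  [-1,0.1,3.7,0.5,-0.107],
  [-1,-0.3,3.7,1.2,-0.107],
  [-1,0,0,0,0],
  [-1,0,0,0,0],
])

```text
clock: 5.8
tool_pos: [0.5411, 0.0616, 0.0599]
ee_rot: [-3.139, -0.0, 1.587]
ft_force: [-0.6, 0.3, -0.7]
opening: 0.225
```

```bash
python3 w.py w4 nut_tray nut_in_tray; python3 -c "
from h import *
plan(.542,.061,.018,np.deg2rad(91))"
```

```text
[0.5411 0.0616 0.0599] [-3.139 -0.     1.587]
place nut_tray 0.82 [304.2 265.1] [0.5604 0.0398 0.    ]
cut nut_tray 0.84 [216.2, 201.4, 185.3, 114.0] [559.9  62.3] [119.7  62.3] 1.8
place nut_in_tray 0.83 [355.9 242.9] [0.5958 0.059  0.003 ]
cut nut_in_tray 0.97 [340.8, 227.6, 34.9, 44.2] [596.   58.7] [23.5 28.5] 46.5
6.05
t 6.05 pose [0.541  0.062  0.0614] 1.5877 D [ 0.1  -0.1  -4.34] dyaw 0.001 open 0.225 F [ 0.3  0.1 -0.7]
[-0.05, 0.05, 2.17, -0.0]
[-0.05, 0.05, 2.17, -0.0]
```

View pics/w4.png

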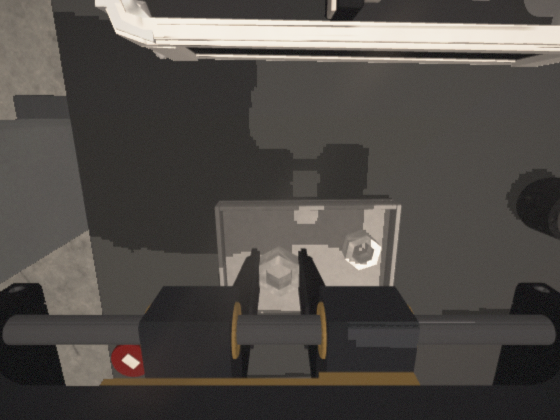

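Emit:
drive_tool([
  [-1,-0.1,0.1,2.5,0],
  [-1,0,0,1.2,0],
  [-1,0,0,0.5,0],
  [-1,0,0,0.2,0],
  [-1,0,0,0,0],
])

```text
clock: 6.55
tool_pos: [0.5427, 0.0609, 0.0173]
ee_rot: [3.142, -0.0, 1.588]
ft_force: [0.2, -0.5, -0.2]
opening: 0.222
```

Emit:
drive_tool([
  [-1,0,0,0.05,0],
  [-0.32,0,0,0,0],
  [-0.32,0,0,0,0],
  [-0.32,0,0,0,0],
])

```text
clock: 6.95
tool_pos: [0.5428, 0.0609, 0.0169]
ee_rot: [3.141, -0.0, 1.588]
ft_force: [0.1, -0.0, -0.2]
opening: 0.338
```

Emit:
drive_tool([
  [-0.32,0,0,-1,0],
  [-0.32,0,0,-3,0],
  [-0.32,0,0,-4,0],
])

```text
clock: 7.25
tool_pos: [0.5419, 0.0608, 0.097]
ee_rot: [-3.139, -0.0, 1.588]
ft_force: [-0.0, 0.3, 0.6]
opening: 0.344
```

```bash
python3 -c "
from h import *
plan(.44,-.106,.09,np.deg2rad(91))"
```

```text
t 7.25 pose [0.5419 0.0608 0.097 ] 1.5877 D [-10.19 -16.68  -0.7 ] dyaw 0.001 open 0.344 F [-0.   0.3  0.6]
[-3.3, -2.09, 0.14, -0.0]
[-3.3, -2.09, 0.14, -0.0]
[-3.3, -2.09, 0.14, -0.0]
[-3.3, -2.09, 0.14, -0.0]
[-3.3, -2.1, 0.14, -0.0]
```

Emit:
drive_tool([
  [1,-3.3,-2.1,0.1,0],
  [1,-3.3,-2.1,0.1,0],
  [1,-3.3,-2.1,0.1,0],
  [1,-3.3,-2.1,0.2,0],
  [1,-3.3,-2.1,0.2,0],
])

```text
clock: 7.75
tool_pos: [0.4397, -0.107, 0.0904]
ee_rot: [3.141, 0.0, 1.588]
ft_force: [0.4, -1.2, -0.2]
opening: 0.704
```

Emit:
drive_tool([
  [1,0,0,0,0.15],
  [1,0,0,0,0.15],
  [1,0,0,0,0.15],
  [1,0,0,0,0.1],
  [1,0,0,0,0],
])

```text
clock: 8.25
tool_pos: [0.4406, -0.1061, 0.0902]
ee_rot: [3.141, -0.0, 1.036]
ft_force: [0.4, 0.5, 0.2]
opening: 0.999
```

Run:
```python
from fit import *
s=env.read_state();im=env.read_camera('wrist');cv2.imwrite('pics/w5.png',im[:,:,::-1])
p=proj('wrist',[.44,-.106,.006],s)[0].astype(int);print(s['tool_pos'],s['ee_rot'],p)
for t in (100,120,150): nut('pics/w5.png',(p[0]-24,p[1]-24,p[0]+24,p[1]+24),s,0,t)
```

```text
[ 0.44057818 -0.10605143  0.09024375] [ 3.14086092e+00 -2.13676083e-04  1.03623552e+00] [277 225]
(253, 201, 41, 44) [ 0.4381 -0.0988] 4.765965312906706 0.39926859736442566
(263, 208, 31, 36) [ 0.4404 -0.1059] 25.92990509925777 0.048797935247421265
(264, 209, 29, 35) [ 0.4402 -0.1062] 25.971732354558455 0.07493214309215546
```

View pics/w5.png

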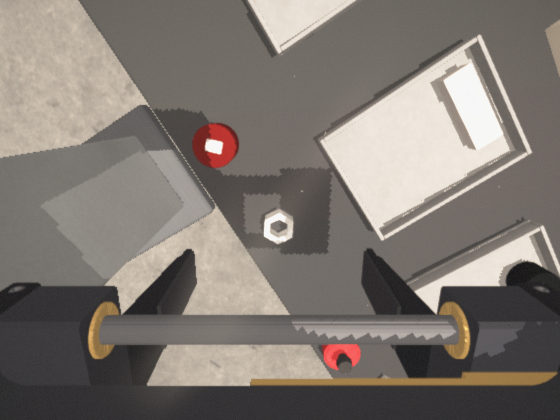

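Emit:
drive_tool([
  [0.2,0,0,3,0.06],
  [0.2,0,0,3,0],
  [0.2,0,0,1.2,0],
  [0.2,0,0,0.3,0],
  [0.2,0,0,0.15,0],
])

```text
clock: 8.8
tool_pos: [0.4406, -0.1059, 0.0132]
ee_rot: [-3.141, -0.0, 0.98]
ft_force: [0.2, 0.4, 0.9]
opening: 0.638
```

Emit:
drive_tool([
  [-1,0,0,0,0],
  [-1,0,0,0,0],
  [-1,0,0,0,0],
  [-1,0,0,0,0],
  [-1,0,0,0,0],
], force=25)

```text
clock: 9.3
tool_pos: [0.4406, -0.106, 0.0133]
ee_rot: [3.141, -0.0, 0.978]
ft_force: [0.3, 0.5, 0.1]
opening: 0.233
```

Emit:
drive_tool([
  [-1,0,0,-1,0],
  [-1,0,0,-2.5,0],
  [-1,0,0,-3,0],
  [-1,0,0,0,0],
  [-1,0,0,0,0],
])

```text
clock: 9.8
tool_pos: [0.4407, -0.106, 0.0789]
ee_rot: [3.14, -0.0, 0.978]
ft_force: [-0.4, -0.4, -0.8]
opening: 0.225
```

```bash
python3 -c "
from h import *
plan(.542,.021,.075,np.deg2rad(91))"
```

```text
t 9.8 pose [ 0.4407 -0.106   0.0789] 0.9779 D [10.13 12.7  -0.39] dyaw 0.61 open 0.225 F [-0.4 -0.4 -0.8]
[3.24, 0.26, 0.08, -0.122]
[3.18, 0.65, 0.08, -0.122]
[3.08, 1.04, 0.08, -0.122]
[2.93, 1.4, 0.08, -0.122]
[2.74, 1.75, 0.08, -0.122]
```

Emit:
drive_tool([
  [-1,3.2,0.3,0,-0.122],
  [-1,3.2,0.6,0,-0.122],
  [-1,3.1,1,0.1,-0.122],
  [-1,2.9,1.4,0.1,-0.122],
  [-1,2.7,1.8,0.1,-0.122],
])

```text
clock: 10.3
tool_pos: [0.5417, 0.0217, 0.074]
ee_rot: [-3.14, -0.0, 1.593]
ft_force: [0.2, -0.4, -1.3]
opening: 0.227
```

Emit:
drive_tool([
  [-1,0,0,0,0],
  [-1,0,0,0,0],
])

```text
clock: 10.5
tool_pos: [0.5409, 0.0209, 0.074]
ee_rot: [-3.139, -0.0, 1.588]
ft_force: [-0.9, -0.7, -0.2]
opening: 0.226
```

```bash
python3 w.py w6 nut_in_tray; python3 -c "
from h import *
plan(.542,.021,.0168,np.deg2rad(91))"
```

```text
[0.5409 0.0209 0.074 ] [-3.139 -0.     1.588]
place nut_in_tray 0.82 [360.9 185.3] [0.599  0.0566 0.003 ]
cut nut_in_tray 0.81 [345.2, 169.0, 35.4, 40.2] [596.2  58. ] [21.5 27.4] 51.8
10.65
t 10.65 pose [0.5408 0.0198 0.0747] 1.5858 D [ 0.12  0.12 -5.79] dyaw 0.002 open 0.228 F [0.2 0.2 0.1]
[0.06, 0.06, 2.9, -0.001]
[0.06, 0.06, 2.9, -0.001]
```

View pics/w6.png

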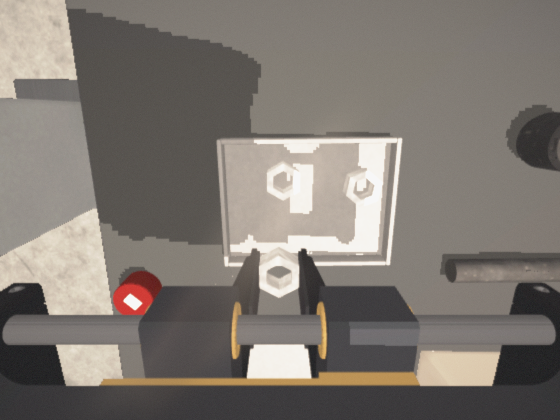

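```bash
python3 -c "
from h import *
s=env.read_state()
print(px('wrist',(310,258),.016,s),px('wrist',(310,145),.016,s),px('wrist',(224,200),.016,s),proj('wrist',[[.542,.021,.003]],s),px('wrist',(283,181),.01,s))"
```

```text
[0.56406824 0.00412623 0.016     ] [0.56057552 0.08403358 0.016     ] [0.50360433 0.04631619 0.016     ] [[279.68731123 229.34705074]] [0.54363617 0.05886842 0.01      ]
```

Emit:
drive_tool([
  [-1,0.1,0.1,3,0],
  [-1,0,0,1.5,0],
  [-1,0,0,1,0],
  [-1,0,0,0.2,0],
  [-1,0,0,0.05,0],
])

```text
clock: 11.15
tool_pos: [0.5426, 0.0211, 0.0178]
ee_rot: [3.142, -0.0, 1.587]
ft_force: [-0.5, -0.4, -0.6]
opening: 0.223
```

Emit:
drive_tool([
  [-1,0,0,0,0],
  [-0.32,0,0,0,0],
  [-0.32,0,0,0,0],
  [-0.32,0,0,0,0],
])

```text
clock: 11.55
tool_pos: [0.5427, 0.0215, 0.018]
ee_rot: [3.141, -0.0, 1.588]
ft_force: [-0.4, 0.2, -0.1]
opening: 0.337
```

Emit:
drive_tool([
  [-0.32,0,0,-1,0],
  [-0.32,0,0,-3,0],
  [-0.32,0,0,-4,0],
])

```text
clock: 11.85
tool_pos: [0.5418, 0.0216, 0.098]
ee_rot: [-3.139, -0.0, 1.588]
ft_force: [0.3, -0.1, 0.8]
opening: 0.337
```

```bash
python3 -c "
from h import *
plan(.428,-.309,.10,np.deg2rad(28))"
```

```text
t 11.85 pose [0.5418 0.0216 0.098 ] 1.5878 D [-11.38 -33.06   0.2 ] dyaw -1.099 open 0.337 F [ 0.3 -0.1  0.8]
[-3.65, -1.33, -0.02, 0.122]
[-3.79, -0.87, -0.02, 0.122]
[-3.86, -0.4, -0.02, 0.122]
[-3.88, 0.07, -0.02, 0.122]
[-3.85, 0.54, -0.02, 0.122]
[-3.75, 1.01, -0.02, 0.122]
[-3.6, 1.46, -0.02, 0.122]
[-3.4, 1.88, -0.02, 0.122]
[-3.14, 2.28, -0.02, 0.122]
```

Emit:
drive_tool([
  [0.2,-3.6,-1.3,0,0.122],
  [0.2,-3.8,-0.9,0,0.122],
  [0.2,-3.9,-0.4,0,0.122],
  [0.2,-3.9,0.1,0,0.122],
  [0.2,-3.8,0.5,0,0.122],
])

```text
clock: 12.35
tool_pos: [0.4789, -0.1632, 0.0985]
ee_rot: [3.141, -0.0, 0.973]
ft_force: [0.8, -0.3, -0.1]
opening: 0.597
```

Emit:
drive_tool([
  [0.2,-3.8,1,0,0.122],
  [0.2,-3.6,1.5,0,0.122],
  [0.2,-3.4,1.9,0,0.122],
  [0.2,-3.1,2.3,0,0.122],
  [0.2,0,0,0,0],
])

```text
clock: 12.85
tool_pos: [0.4286, -0.3131, 0.0984]
ee_rot: [3.14, -0.0, 0.482]
ft_force: [-0.1, -0.3, 0.3]
opening: 0.601
```

Emit:
drive_tool([
  [0.2,0,0,0,0],
  [0.2,0,0,0,0],
])

```text
clock: 13.05
tool_pos: [0.4296, -0.3086, 0.0979]
ee_rot: [-3.141, -0.0, 0.491]
ft_force: [0.0, -0.0, 0.1]
opening: 0.6
```

```bash
python3 w.py w7 coupon_loose
```

```text
[ 0.4296 -0.3086  0.0979] [-3.141 -0.     0.491]
place coupon_loose 0.89 [275.2 214.7] [ 0.4325 -0.304   0.    ]
cut coupon_loose 0.77 [262.7, 184.1, 25.8, 72.4] [ 430.5 -305.2] [58.  20.6] 27.3
13.2
```

View pics/w7.png

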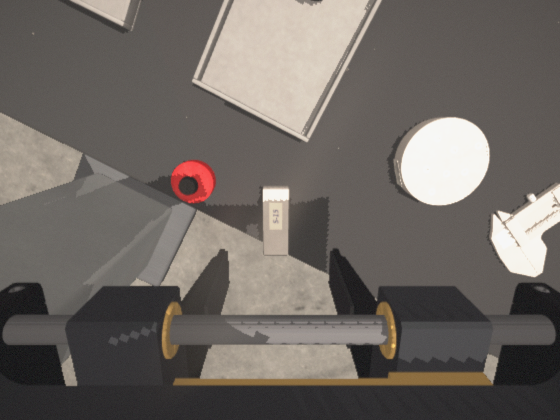

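Run:
```python
from fit import *
s=env.read_state()
r=env.cut_out('coupon_loose','wrist')[0]
v,f=fit('wrist',r['mask'],'coupon',.4305,-.306,np.deg2rad(27.5-90),0,s)
print(np.round(v,4),np.rad2deg(v[2])+90,f,s['tool_pos'],s['ee_rot'])
# direct edges of top face
for q in [(263,188),(289,188),(264,254),(288,254)]: print(q,px('wrist',q,.012,s))
d=np.array([np.cos(v[2]+np.pi/2),np.sin(v[2]+np.pi/2)])
plan(v[0],v[1],.0135,v[2]+np.pi/2)
```

```text
[ 0.43   -0.3055 -1.0906] 27.51196566415367 0.03632359951734543 [ 0.42987966 -0.30844023  0.09778212] [-3.14148581e+00 -8.03739703e-05  4.91845330e-01]
(263, 188) [ 0.45051621 -0.28408335  0.012     ]
(289, 188) [ 0.45982928 -0.30144027  0.012     ]
(264, 254) [ 0.40262227 -0.30982356  0.012     ]
(288, 254) [ 0.41177534 -0.32687598  0.012     ]
t 13.25 pose [ 0.4299 -0.3085  0.0978] 0.4916 D [ 0.01  0.31 -8.43] dyaw -0.011 open 0.6 F [-0.4 -0.1  0.4]
[0.05, -0.09, 2.81, 0.004]
[0.05, -0.09, 2.81, 0.004]
[0.05, -0.09, 2.81, 0.004]
```

Emit:
drive_tool([
  [0,0.15,-0.3,3,0.011],
  [0,0,0,3,0],
  [0,0,0,1.9,0],
  [0,0,0,0.4,0],
  [0,0,0,0.1,0],
])

```text
clock: 13.75
tool_pos: [0.4296, -0.3057, 0.0135]
ee_rot: [-3.141, 0.0, 0.48]
ft_force: [-0.3, 0.2, 0.5]
opening: 0.502
```

Emit:
drive_tool([
  [-1,0,0,0,0],
  [-1,0,0,0,0],
  [-1,0,0,0,0],
  [-1,0,0,0,0],
  [-1,0,0,0,0],
], force=35)

```text
clock: 14.25
tool_pos: [0.4296, -0.3062, 0.0141]
ee_rot: [3.141, -0.0, 0.479]
ft_force: [-1.2, 0.2, 5.7]
opening: 0.208
```

Emit:
drive_tool([
  [-1,0,0,-1,0],
  [-1,0,0,-2.5,0],
  [-1,0,0,-4,0],
  [-1,0,0,0,0],
  [-1,0,0,0,0],
])

```text
clock: 14.75
tool_pos: [0.4296, -0.3062, 0.0895]
ee_rot: [3.14, -0.001, 0.479]
ft_force: [-0.8, -0.4, -0.8]
opening: 0.21
```

```bash
python3 w.py w8; python3 -c "
from h import *
plan(.535,-.105,.085,np.deg2rad(92))"
```

```text
[ 0.4296 -0.3062  0.0895] [ 3.14e+00 -1.00e-03  4.79e-01]
14.8
t 14.8 pose [ 0.4292 -0.3059  0.0886] 0.4788 D [10.58 20.09 -0.36] dyaw 1.127 open 0.207 F [-0.  -0.5 -0.8]
[2.07, -1.44, 0.04, -0.125]
[2.24, -1.17, 0.04, -0.125]
[2.36, -0.88, 0.04, -0.125]
[2.46, -0.58, 0.04, -0.125]
[2.51, -0.27, 0.04, -0.125]
[2.52, 0.05, 0.04, -0.125]
[2.5, 0.36, 0.04, -0.125]
[2.43, 0.67, 0.04, -0.125]
[2.33, 0.97, 0.04, -0.125]
```

View pics/w8.png

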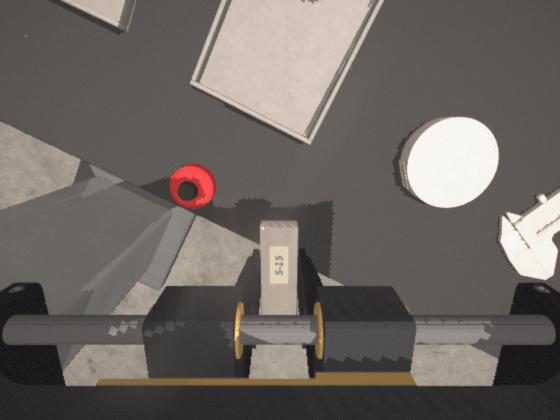

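Emit:
drive_tool([
  [-1,2.1,-1.4,0,-0.125],
  [-1,2.2,-1.2,0,-0.125],
  [-1,2.4,-0.9,0,-0.125],
  [-1,2.5,-0.6,0,-0.125],
  [-1,2.5,-0.3,0,-0.125],
])

```text
clock: 15.3
tool_pos: [0.488, -0.1924, 0.0873]
ee_rot: [-3.139, -0.0, 1.109]
ft_force: [0.3, -0.0, -0.8]
opening: 0.208
```

Emit:
drive_tool([
  [-1,2.5,0.1,0,-0.125],
  [-1,2.5,0.4,0,-0.125],
  [-1,2.4,0.7,0,-0.125],
  [-1,2.3,1,0.2,-0.125],
  [-1,0,0,0,0],
])

```text
clock: 15.8
tool_pos: [0.5368, -0.1035, 0.0851]
ee_rot: [-3.14, -0.001, 1.61]
ft_force: [1.0, 0.2, -1.1]
opening: 0.207
```

Emit:
drive_tool([
  [-1,0,0,0,0],
  [-1,0,0,0,0],
])

```text
clock: 16.0
tool_pos: [0.536, -0.1062, 0.086]
ee_rot: [-3.14, -0.0, 1.602]
ft_force: [-0.0, -0.3, -1.0]
opening: 0.206
```

```bash
python3 w.py w9 coupon_in_tray coupon_tray
```

```text
[ 0.536  -0.1062  0.086 ] [-3.14  -0.     1.602]
place coupon_in_tray 0.83 [356.6 218.1] [ 0.5962 -0.098   0.003 ]
cut coupon_in_tray 0.61 [345.7, 182.0, 36.6, 76.4] [597.8 -96.6] [22.7 57.3] 2.6
place coupon_tray 0.73 [294.3  46.5] [0.5429 0.0205 0.    ]
place coupon_tray 0.72 [312.2 228. ] [ 0.5629 -0.1082  0.    ]
cut coupon_tray 0.76 [227.9, 170.0, 171.9, 113.9] [ 560.7 -104.2] [119.3  91.9] 3.2
16.25
```

View pics/w9.png

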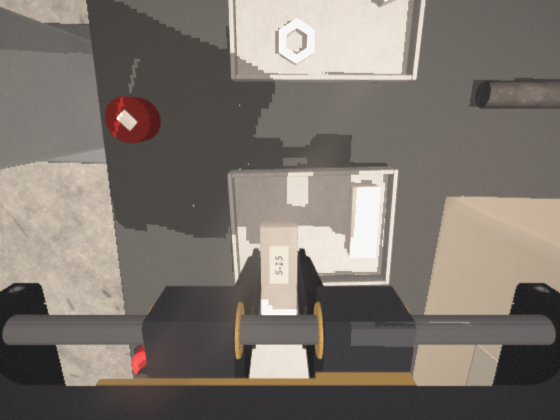

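Run:
```python
from fit import *
s=env.read_state()
im=cv2.imread('pics/w9.png')
cv2.imwrite('pics/c9.png',cv2.resize(im[160:295,220:410],None,fx=4,fy=4,interpolation=0))
r=env.cut_out('coupon_in_tray','wrist')[0]
v,f=fit('wrist',r['mask'],'coupon',.597,-.097,np.deg2rad(2),.003,s);print(np.round(v,4),np.rad2deg(v[2]),f)
r=env.cut_out('coupon_in_tray','top')[0]
v,f=fit('top',r['mask'],'coupon',.597,-.097,np.deg2rad(2),.003,s);print(np.round(v,4),np.rad2deg(v[2]),f)
print([px('wrist',q,.016,s) for q in [(300,174),(300,280),(236,228)]])
g=(im[:,:,:].min(2)>200).astype('uint8');g[:, :340]=0;g[:,386:]=0;g[:178]=0;g[265:]=0
c=max(cv2.findContours(g,0,2)[0],key=cv2.contourArea);P=np.array([px('wrist',p[0],.015,s)[:2] for p in c]).astype('float32');print(cv2.minAreaRect(P*1000))
plan(.536,-.1055,.0185,s['ee_rot'][2])
```

```text
[ 0.5996 -0.0984  0.0546] 3.1290278008475845 0.03927016630768776
[ 0.5992 -0.0995  0.039 ] 2.2325192233192825 0.09169144183397293
[array([ 0.55046331, -0.06296106,  0.016     ]), array([ 0.55472262, -0.14585874,  0.016     ]), array([ 0.50533719, -0.10460338,  0.016     ])]
((597.2294311523438, -97.93517303466797), (29.79721450805664, 66.89445495605469), 2.019672155380249)
t 16.35 pose [ 0.5364 -0.106   0.0867] 1.6029 D [-0.04  0.05 -6.82] dyaw -0.0 open 0.207 F [ 0.8  0.  -1.2]
[0.03, -0.02, 3.41, 0.0]
[0.03, -0.02, 3.41, 0.0]
```

View pics/c9.png

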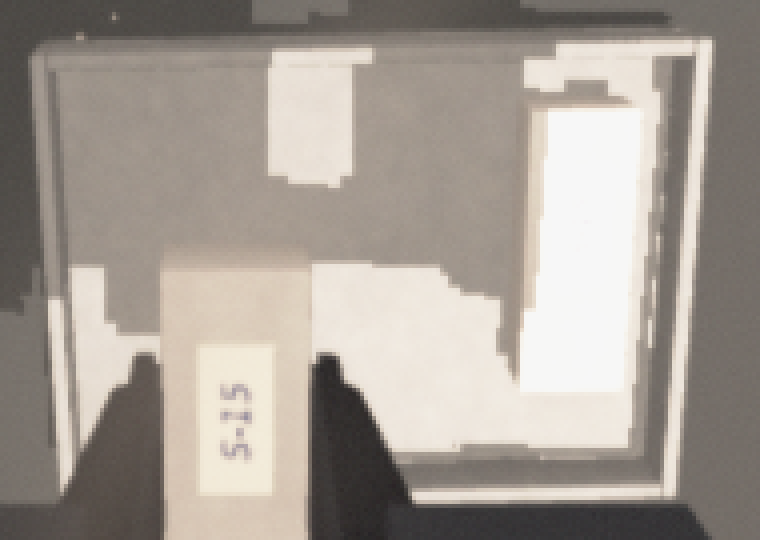

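Run:
```python
from h import *
s=env.read_state()
for a,b,z in [((641,108),(624,390),.015),((548,108),(518,390),.015),((164,268),(161,530),.086),((310,265),(311,530),.086),((38,60),(62,495),.016),((710,45),(675,490),.016)]:
    A,B=[px('wrist',(220+c[0]/4-.4,160+c[1]/4-.4),z,s) for c in (a,b)];d=A-B
    print(np.rad2deg(np.arctan2(d[1],d[0])),np.hypot(d[0],d[1]),A,B)
```

```text
93.69127879607612 0.05486738586342242 [ 0.60799608 -0.07013134  0.015     ] [ 0.61152846 -0.1248849   0.015     ]
89.90696056727434 0.054866853698312665 [ 0.59142077 -0.07066866  0.015     ] [ 0.59133167 -0.12553544  0.015     ]
90.32307932750808 0.037873672877085894 [ 0.52673001 -0.07804106  0.086     ] [ 0.52694357 -0.11591413  0.086     ]
93.02394305609468 0.03827874040915672 [ 0.54538078 -0.0770321   0.086     ] [ 0.54740011 -0.11525754  0.086     ]
92.45382768747737 0.0854771835731125 [ 0.50080745 -0.064786    0.016     ] [ 0.50446709 -0.1501848   0.016     ]
93.48368294377525 0.08710629175755999 [ 0.618357   -0.05832113  0.016     ] [ 0.62364995 -0.14526646  0.016     ]
```

Emit:
drive_tool([
  [-1,0,0,3,-0.013],
  [-1,0,0,2.5,0],
  [-1,0,0,1,0],
  [-1,0,0,0.4,0],
  [-1,0,0,0,0],
])

```text
clock: 16.85
tool_pos: [0.5366, -0.1057, 0.018]
ee_rot: [3.142, -0.0, 1.617]
ft_force: [-0.9, -0.3, -1.4]
opening: 0.209
```

Emit:
drive_tool([
  [-1,0,0,0.08,0],
  [-1,0,0,0,0],
  [-0.36,0,0,0,0],
  [-0.36,0,0,0,0],
  [-0.36,0,0,0,0],
])

```text
clock: 17.35
tool_pos: [0.5367, -0.1057, 0.017]
ee_rot: [3.141, 0.0, 1.617]
ft_force: [-0.9, 0.3, -0.3]
opening: 0.314
```

Emit:
drive_tool([
  [-0.36,0,0,-1,0],
  [-0.36,0,0,-3,0],
  [-0.36,0,0,-4,0],
  [-0.36,0,0,-1,0],
])

```text
clock: 17.75
tool_pos: [0.5378, -0.106, 0.1109]
ee_rot: [3.137, 0.002, 1.617]
ft_force: [0.3, -0.7, 0.1]
opening: 0.32
```

```bash
python3 -c "
from h import *
plan(.434,-.038,.107,np.deg2rad(92))"
```

```text
t 17.75 pose [ 0.5378 -0.106   0.1109] 1.6169 D [-10.38   6.8   -0.39] dyaw -0.011 open 0.32 F [ 0.3 -0.7  0.1]
[1.82, -2.51, 0.1, 0.003]
[1.81, -2.52, 0.1, 0.003]
[1.8, -2.52, 0.1, 0.003]
[1.8, -2.53, 0.1, 0.003]
```

Emit:
drive_tool([
  [0.4,1.8,-2.5,0,0],
  [0.4,1.8,-2.5,0,0],
  [0.4,1.8,-2.5,0,0],
  [0.4,1.8,-2.6,0,0],
  [0.4,0,0,0,0],
])

```text
clock: 18.25
tool_pos: [0.4291, -0.0368, 0.107]
ee_rot: [-3.139, -0.001, 1.618]
ft_force: [-0.7, -0.9, -0.5]
opening: 0.671
```

Emit:
drive_tool([
  [0.4,0,0,0,0],
  [0.4,0,0,0,0],
])

```text
clock: 18.45
tool_pos: [0.4334, -0.0388, 0.107]
ee_rot: [3.14, 0.0, 1.617]
ft_force: [0.2, -0.3, -0.2]
opening: 0.699
```

```bash
python3 w.py w10 mount_loose
python3 - <<'E'
from fit import *
s=env.read_state()
im=cv2.imread('pics/w10.png').astype(int)
m=((im[:,:,2]-im[:,:,0])>60)
n,l,st,ce=cv2.connectedComponentsWithStats(m.astype('uint8'))
for i in range(1,n):
    if st[i,4]>150:
        print(st[i],ce[i])
        c=max(cv2.findContours((l==i).astype('uint8'),0,2)[0],key=cv2.contourArea)
        mm=np.zeros(m.shape,'uint8');cv2.drawContours(mm,[c],-1,1,-1)
        p=px('wrist',ce[i],.01,s)
        v,f=fit('wrist',mm,'mount',p[0],p[1],0,0,s);print(np.round(v,4),f)
E
```

```text
[ 0.4334 -0.0388  0.107 ] [3.14  0.    1.617]
place mount_loose 0.59 [282.2 208.1] [ 0.4367 -0.0313  0.    ]
cut mount_loose 0.55 [261.1, 188.3, 37.4, 40.3] [434.1 -27.1] [28.9 33.2] 2.6
18.6
[262 194  36  37 688] [279.89680233 211.54651163]
[ 0.4336 -0.0316  0.1872] 0.8547855615615845
[144 302  22  57 603] [151.89883914 330.18739635]
[ 0.3257 -0.1482  0.1567] 1.7054245471954346
[392 302  22  57 613] [405.14192496 330.38988581]
[ 0.5723 -0.167   0.2042] 1.4269633293151855
[ 193  373  319   12 2496] [375.50480769 380.09134615]
[ 0.5702 -0.2436  0.2111] 1.0
```

View pics/w10.png

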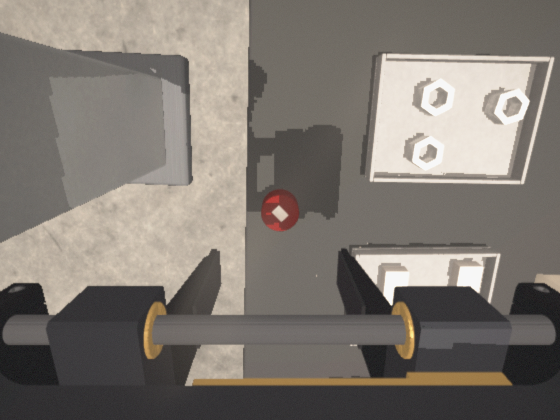

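Run:
```python
from fit import *
s=env.read_state()
r=env.cut_out('mount_loose','wrist')[0];print(r['rect'],r['confidence'])
v,f=fit('wrist',r['mask'],'mount',.434,-.033,0,0,s);print(np.round(v,4),f)
print(px('wrist',(280.5,213),.02,s))
plan(.434,-.033,.018,s['ee_rot'][2])
```

```text
[261.1, 188.3, 37.4, 40.3] 0.55
[ 0.4337 -0.0293  0.1446] 0.0476221889257431
[ 0.43447755 -0.02945655  0.02      ]
t 18.65 pose [ 0.4328 -0.0387  0.1067] 1.6164 D [ 0.12  0.57 -8.87] dyaw -0.0 open 0.701 F [-0.4 -0.5  0. ]
[0.19, 0.05, 2.96, 0.0]
[0.19, 0.05, 2.96, 0.0]
[0.19, 0.05, 2.96, 0.0]
```

Run:
```python
from fit import *
s=env.read_state()
im=cv2.imread('pics/w10.png');b=im.astype(int)
m=(b[:,:,2]-b[:,:,0]>30);m[:185]=0;m[240:]=0;m[:,:255]=0;m[:,305:]=0
h=cv2.convexHull(np.argwhere(m)[:,::-1].astype('int32'));mm=np.zeros(m.shape,'uint8');cv2.fillConvexPoly(mm,h,1)
print(cv2.boundingRect(h))
v,f=fit('wrist',mm,'mount',.434,-.033,0,0,s);print(np.round(v,4),f)
cv2.imwrite('pics/c10.png',cv2.resize(im[180:240,250:310],None,fx=8,fy=8,interpolation=0))
```

```text
(261, 189, 38, 43)
[ 0.4335 -0.0294  0.1153] 0.03425902873277664
```

View pics/c10.png

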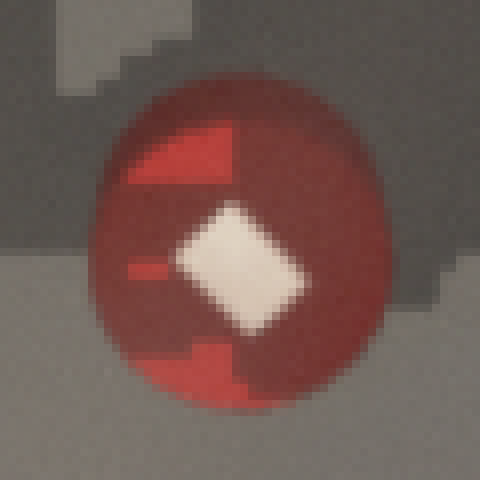

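Emit:
drive_tool([
  [0.2,0.9,0.1,3,0],
  [0.2,0,0,3,0],
  [0.2,0,0,2.2,0],
  [0.2,0,0,0.8,0],
  [0.2,0,0,0.2,0],
])

```text
clock: 19.15
tool_pos: [0.4328, -0.0295, 0.0142]
ee_rot: [-3.14, -0.0, 1.617]
ft_force: [-0.9, 0.1, 1.0]
opening: 0.602
```

Emit:
drive_tool([
  [-1,0,0,0,0],
  [-1,0,0,0,0],
  [-1,0,0,0,0],
  [-1,0,0,0,0],
  [-1,0,0,0,0],
], force=25)

```text
clock: 19.65
tool_pos: [0.4332, -0.0294, 0.0154]
ee_rot: [3.14, 0.0, 1.617]
ft_force: [-0.5, -0.5, 7.0]
opening: 0.315
```

Emit:
drive_tool([
  [-1,0,0,-1,0],
  [-1,0,0,-2.5,0],
  [-1,0,0,-4,0],
  [-1,0,0,0,0],
  [-1,0,0,0,0],
])

```text
clock: 20.15
tool_pos: [0.4331, -0.0294, 0.0908]
ee_rot: [3.139, 0.001, 1.617]
ft_force: [0.5, -0.1, -1.1]
opening: 0.316
```

```bash
python3 w.py w11; python3 -c "
from h import *
plan(.535,-.25,.095,np.deg2rad(92))"
```

```text
[ 0.4331 -0.0294  0.0908] [3.139e+00 1.000e-03 1.617e+00]
20.2
t 20.2 pose [ 0.4327 -0.0293  0.0899] 1.6168 D [ 10.23 -22.07   0.51] dyaw -0.011 open 0.308 F [ 0.1  0.3 -0.5]
[-3.22, 1.31, -0.07, 0.002]
[-3.21, 1.32, -0.07, 0.002]
[-3.21, 1.32, -0.07, 0.002]
[-3.21, 1.33, -0.07, 0.002]
[-3.21, 1.33, -0.07, 0.002]
[-3.21, 1.34, -0.07, 0.002]
[-3.2, 1.34, -0.07, 0.002]
```

View pics/w11.png

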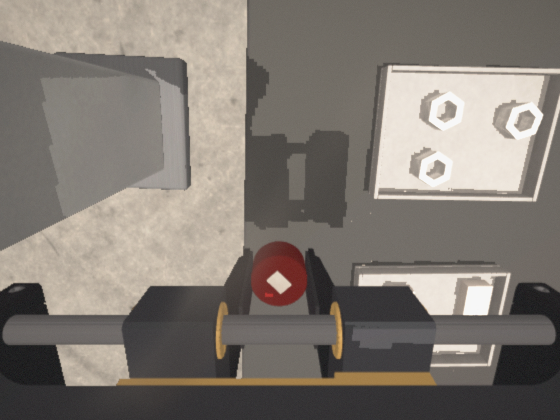

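Emit:
drive_tool([
  [-1,-3.2,1.3,0,0],
  [-1,-3.2,1.3,0,0],
  [-1,-3.2,1.3,0,0],
  [-1,-3.2,1.3,0,0],
  [-1,-3.2,1.3,0,0],
])

```text
clock: 20.7
tool_pos: [0.505, -0.1873, 0.0883]
ee_rot: [-3.139, -0.001, 1.617]
ft_force: [-0.1, 0.8, -0.8]
opening: 0.304
```

Emit:
drive_tool([
  [-1,-3.2,1.3,0,0],
  [-1,-3.2,1.3,0,0],
  [-1,0,0,0,0],
  [-1,0,0,0,0],
  [-1,0,0,0,0],
])

```text
clock: 21.2
tool_pos: [0.5333, -0.2478, 0.0888]
ee_rot: [-3.14, -0.001, 1.617]
ft_force: [-0.4, -0.2, -0.8]
opening: 0.309
```

```bash
python3 w.py w12 mount_tray mount_in_tray; python3 -c "
from h import *
plan(.533,-.25,.0183,np.deg2rad(92))
s=env.read_state();print(proj('wrist',[.533,-.25,.003],s))"
```

```text
[ 0.5333 -0.2478  0.0888] [-3.140e+00 -1.000e-03  1.617e+00]
place mount_tray 0.89 [304.1 228.3] [ 0.5541 -0.2508  0.    ]
cut mount_tray 0.72 [225.7, 169.5, 168.3, 118.0] [ 554.4 -247.2] [119.4  89.5] 1.4
place mount_in_tray 0.69 [351.9 230.9] [ 0.5916 -0.2502  0.003 ]
cut mount_in_tray 0.84 [332.4, 212.5, 48.4, 46.8] [ 590.2 -247. ] [30.2 36.4] 31.9
21.45
t 21.45 pose [ 0.5341 -0.2483  0.0899] 1.6175 D [-0.11 -0.17 -7.16] dyaw -0.012 open 0.309 F [-0.4 -0.6 -1.3]
[-0.08, -0.06, 3.58, 0.006]
[-0.08, -0.06, 3.58, 0.006]
[[276.53279079 226.16937819]]
```

View pics/w12.png

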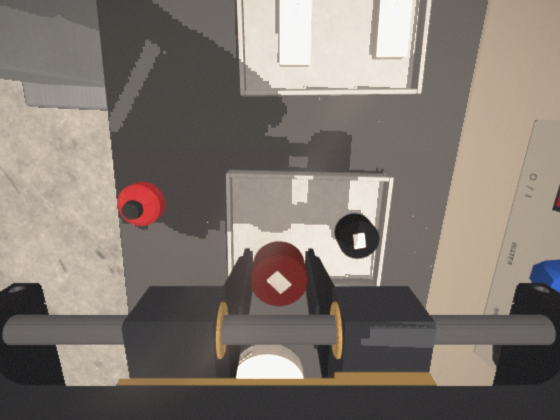

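Emit:
drive_tool([
  [-1,-0.1,-0.1,3,0],
  [-1,0,0,2.5,0],
  [-1,0,0,1.2,0],
  [-1,0,0,0.4,0],
  [-1,0,0,0,0],
])

```text
clock: 21.95
tool_pos: [0.5333, -0.2499, 0.0192]
ee_rot: [-3.142, -0.0, 1.617]
ft_force: [-0.0, 0.8, -1.0]
opening: 0.31
```

Emit:
drive_tool([
  [-1,0,0,0.07,0],
  [-1,0,0,0,0],
  [-0.16,0,0,0,0],
  [-0.16,0,0,0,0],
  [-0.16,0,0,0,0],
])

```text
clock: 22.45
tool_pos: [0.5332, -0.25, 0.0183]
ee_rot: [3.141, 0.0, 1.617]
ft_force: [0.3, 0.3, -0.2]
opening: 0.416
```

Emit:
drive_tool([
  [-0.16,0,0,-1,0],
  [-0.16,0,0,-3,0],
  [-0.16,0,0,-4,0],
  [-0.16,-2,0,-4,0],
  [-0.16,0,0,-3,0],
])

```text
clock: 22.95
tool_pos: [0.5345, -0.2716, 0.1715]
ee_rot: [3.139, 0.002, 1.616]
ft_force: [-0.0, 0.0, 0.5]
opening: 0.417
```

Emit:
drive_tool([
  [0,0,-3,-3,0],
  [0,0,-3,-3,0],
  [0,0,0,0,0],
  [0,0,0,0,0],
])

```text
clock: 23.35
tool_pos: [0.474, -0.2729, 0.2294]
ee_rot: [3.14, 0.001, 1.616]
ft_force: [0.1, 0.6, -0.1]
opening: 0.5
```

Run:
```python
from fit import *
s=env.read_state();print(s['clock'],s['tool_pos'])
for c in ('wrist','top','side'):
    im=env.read_camera(c)
    cv2.imwrite(f'pics/{c}13.png',im[:,:,::-1])
    if c=='top': cv2.imwrite('pics/top13c.png',cv2.resize(im[140:280,150:410,::-1],None,fx=3,fy=3,interpolation=2))
```

```text
23.35 [ 0.47400579 -0.27291824  0.22936314]
```

View pics/wrist13.png

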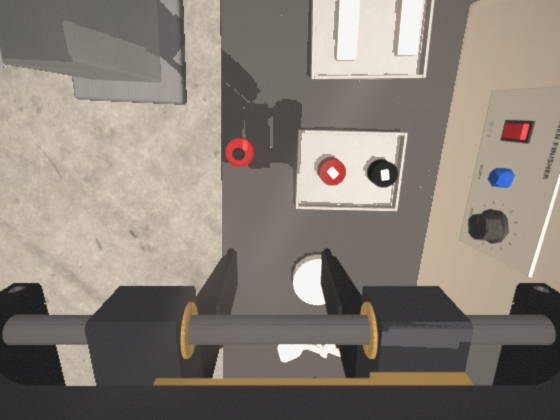

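View pics/top13c.png

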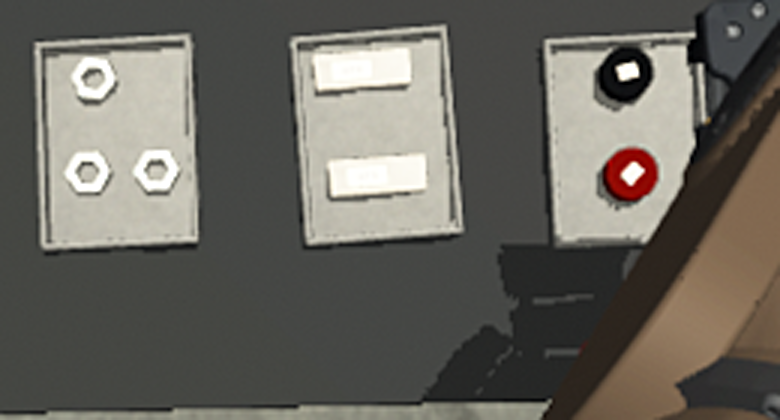

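View pics/side13.png

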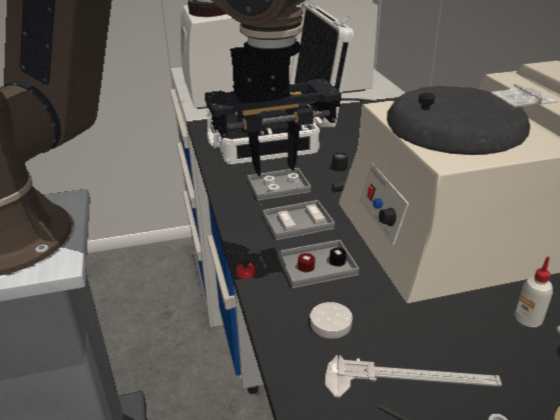

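```bash
python3 -c "
from h import *
plan(.565,-.14,.12,np.deg2rad(92.6))"
```

```text
t 23.5 pose [ 0.4744 -0.2725  0.2273] 1.6172 D [  9.06  13.25 -10.73] dyaw -0.001 open 0.503 F [ 1.1 -0.3  0.6]
[2.56, 1.93, 2.15, 0.0]
[2.56, 1.93, 2.15, 0.0]
[2.56, 1.93, 2.15, 0.0]
[2.57, 1.93, 2.15, 0.0]
[2.57, 1.93, 2.15, 0.0]
```

Emit:
drive_tool([
  [1,2.6,1.3,1.2,0],
  [1,2.6,1.3,1.2,0],
  [1,2.6,1.3,1.2,0],
  [1,2.6,1.3,1.2,0],
  [1,2.6,1.3,1.2,0],
])

```text
clock: 24.0
tool_pos: [0.5337, -0.1384, 0.1665]
ee_rot: [-3.14, -0.001, 1.617]
ft_force: [0.4, 1.0, -0.8]
opening: 0.865
```

Emit:
drive_tool([
  [1,0,0,0,0],
  [1,0,0,0,0],
  [1,0,0,0,0],
  [1,0,0,0,0],
])

```text
clock: 24.4
tool_pos: [0.533, -0.1407, 0.1683]
ee_rot: [3.141, 0.0, 1.616]
ft_force: [-0.0, -0.1, 0.3]
opening: 1.0
```

Run:
```python
from fit import *
s=env.read_state();im=env.read_camera('wrist');cv2.imwrite('pics/w14.png',im[:,:,::-1])
print(s['tool_pos'],s['ee_rot'])
for l in ('coupon_loose','coupon_in_tray'):
  for r in env.cut_out(l,'wrist'):
    if r['confidence']<.4: continue
    ys,xs=np.nonzero(r['mask']);p=px('wrist',(xs.mean(),ys.mean()),.01,s)
    v,f=fit('wrist',r['mask'],'coupon',p[0],p[1],np.deg2rad(2),.003,s);print(l,round(r['confidence'],2),np.round(v,4),np.rad2deg(v[2]),f)
cv2.imwrite('pics/c14.png',cv2.resize(im[:,:,::-1][150:260,230:400],None,fx=4,fy=4,interpolation=2))
```

```text
[ 0.53304135 -0.14069102  0.16827583] [3.14131715e+00 6.71470310e-05 1.61578323e+00]
coupon_loose 0.6 [ 0.537  -0.106   0.0487] 2.790011493968366 0.10509753972291946
coupon_in_tray 0.56 [ 0.5989 -0.0982  0.0498] 2.8540759801217717 0.06334733217954636
```

View pics/w14.png

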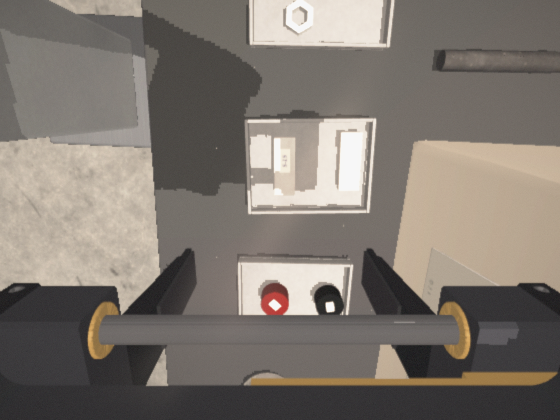

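Parallel within about 0.1° (2.8° against 2.9°), and everything is flat. The gripper is clear, so I'm handing in.

```bash
python3 -c "
from rig import env
print(env.finish_job())"
```

```text
the job is handed in; nothing more can be done
None
```

All four loose pieces are in the trays that already held their kind, placed in the order nut, nut, coupon, specimen. I handed the job in at about 24.6 s.

**Final camera checks**
- **Nuts:** both lie flat in the near half of the nut tray, at about (0.543, 0.060) and (0.543, 0.021) in x, y.
- **Coupon:** it lies flat in the coupon tray, at 2.8° in the world frame. The coupon already there measures 2.9° from the same final picture.
- **Specimen:** it stands flat with its metal face up at about (0.533, -0.250).
- **Pieces already in the trays:** the nut, coupon and black disc look unmoved, and the coupon's fitted position changed by less than 1 mm.
- **Robot:** the gripper was open and clear of everything at about 0.17 m height. The highest force I read was 7 N.

**Disagreements**
- **In-tray coupon angle:** earlier measurements ranged from about 2.0° to 3.1°, so "parallel" is certain only to within about 1°.
- **Second nut:** it was released about 1 to 1.5 mm above the tray floor, and later pictures show it lying flat.
- **Loose specimen:** the overhead and side cameras put it 4 to 14 mm off the close wrist view. I used the wrist view and the grasp was good.

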